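# Seat the keyed drive hub on a turntable spindle

### The job

The turntable is open for repair: pick up the loose dark metal drive hub from the bench, put it over the spindle, and turn it under light pressure until its wide and narrow slots find the two keys of the sprung bearing seat and it drops fully home, flat on the seat. Press gently throughout, let go, and leave the jar, the screwdriver and the record weight where they are.

Things in the scene. Friction and masses are not known exactly. Their poses are not given: they have to be found in the camera images.
- hub_center (a point): Loose drive hub of dark anodised aluminium, about 190 g, upright on the bench; the point is on its axis, half-way up, 22 mm above its underside (44 mm tall in all). Below: a disc 72 mm in diameter, 12 mm thick. Above it: a block-shaped boss 36 mm (hub x) by 30 mm (hub y), 32 mm tall: grip it across the 30 mm. An 18 mm square bore runs through on the axis. z is up.
- hub_slot (a point): Middle of the hub's wide slot, 27 mm from its axis along hub +x, 6 mm above its underside. Both slots go right through the disc and in from its rim to 18 mm from the axis: the wide one 17.5 mm across, along hub +x; the narrow one 9.5 mm across, opposite, along -x. At the start the wide slot points away from the robot (+x) within 50 degrees.
- spindle_seat (a point): Point on the spindle's axis at the top face of the alloy seat (disc, 76 mm diameter), 96 mm above the bench: the hub's underside ends here. Chassis axes: x away from the robot within 12 degrees, z up. Pressed, seat, keys and spindle sink together on a spring: yields from about 3 N, then 0.9 N per mm, stops hard after 10 mm at about 11 N. This point does not sink.
- spindle_tip (a point): Tip of the upright spindle, 26 mm above the seat face; 16 mm in diameter up to 16 mm above the face, then a cone to 6 mm at the tip. Same axes as spindle_seat.
- key_height (a point): Point on the spindle's axis at the height of the key tops, 7 mm above the seat face. Two brass keys, 21 to 34 mm from the axis: one 14 mm wide, opposite it one 6 mm wide. The wide one points along this point's +x, turned by an unknown angle up to 35 degrees either way; the shaft is braked and does not turn. Play in the slots 1.75 mm a side. A misaligned hub stays up on the keys.
- plinth: Turntable chassis, fixed to the bench: dark wood box 320 mm (x) by 380 mm (y), top 70 mm above the bench; origin under its centre, x away from the robot, z up. The spindle is 20 mm from its centre towards the robot (-x). A parked tonearm, up to 44 mm above the top, lies along the +y side, at y 125 to 175 mm.
- jar: Bystander: amber glass jar with steel cap, 56 mm in diameter, 75 mm tall, on the bench; origin at the centre of its underside.
- screwdriver: Bystander: screwdriver about 180 mm long with a black handle, lying on the bench roughly along the robot's y; origin under its middle.
- weight: Bystander: dark steel record weight, 60 mm in diameter, 34 mm tall, standing on the chassis near its far right corner; origin at the centre of its underside.
Mind the look-alikes: they are no part of the job. Leave any purple, turquoise or yellow look-alike of the part that bears hub_center alone.

How it is judged:
By the outcome, as a careful person would: the job done as asked, in the order asked, and still so for the second after the job is handed in, with the robot touching nothing.
It also fails if it takes over 64 s, if anything falls off the work surface, if the arm or the gripper's body presses on something with over 40 N, if the wrist force passes 120 N, or if a joint passes its speed limit or range.

### The arm

A 6-joint arm with a two-finger parallel gripper is mounted at the origin on the work surface. World frame = base frame: x ahead of the robot, y to its left, z up, the work surface at z = 0. Lengths are in m, angles in rad, forces in N, time in s.
With the tool pointing down it reaches from about 0.25 to 0.775 m from the base axis. Payload 4 kg.
Tool frame: the origin (TCP) lies on the centre line of the jaws, within the pads' length; the fingertips stand 17 mm ahead of it and the grasp point (between the pads) lies 2 mm behind it; z points along the fingers, y is the line along which they close (so a half turn about z gives the same grasp; the last joint's range is limited). The gripper opens to 94 mm and grips with 3 to 60 N. Pads are 16 mm wide; open, the fingers measure 119 mm over their backs; the gripper's body (75 mm by 177 mm) begins 78 mm behind the grasp point.
Start: joints at [1.242, 0.087, 1.371, -0, 1.684, -0.103], TCP at [0.123, 0.536, 0.223] pointing down, gripper open.
Joint ranges: [-3.1, 3.1], [-0.76, 2.03], [0.27, 2.55], [-1.08, 4.22], [0.17, 2.65], [-2.57, 2.57]. Speed limits (rad/s): [2.79, 2.79, 3.14, 3.14, 3.14, 3.14].

### API

Orientations are given as [roll, pitch, yaw] about the fixed x, y, z axes, in that order (R = Rz(yaw) Ry(pitch) Rx(roll)).
In Python, from bench import robot gives the robot as it stands.
- The arm moves only by the tool servo_tool, never from a script. Its argument "plan" is a list of rows, each a list of 7 numbers: the shift along the tool's x, y, z normalised to -1 to 1, where 1 is 0.1 m, then the turn, a rotation vector about the tool's x, y, z normalised to -1 to 1, where 1 is pi/2 rad, then the finger opening in mm, from 0 to 94. In form: [[x, y, z, ax, ay, az, gripper], ...]. A call has 1 to 12 rows; each row is the pose to reach, as a shift and turn from the pose commanded when the call began, along the tool's axes at that moment; what a row does not reach only later rows make up. A row lasts 1/12 s, in which the tool goes at most 41.7 mm and 7.16 degrees, less where a joint would pass 70% of its speed; a pose out of reach is approached as far as the arm can. A call with a number of a shift or a turn outside -1 to 1 is refused whole. A call with a gripper value outside its range is refused whole. The fingers move at their own pace and stop on an object; the grip force is fixed at half the most. Time passes only in rows, so rows that repeat a pose let the fingers close. It gives the time, the measured TCP pose, the force, the opening and the grip force at its end, in the units of the state.
- robot.get_obs(): the state, without advancing time (a new reading comes with each control period).
- robot.snapshot(name): name is "side" or "top"; returns the picture (420x560x3 uint8, red, green, blue); there is no depth.
- robot.camera_params(name): a dict with "camera_matrix" (3x3 intrinsics, pixels), "rvec" (rotation vector, rad) and "tvec" (3), from world to camera coordinates, as OpenCV has them. Camera axes: x right, y down, z forward; pixel columns grow to the right and rows downward; lengths in m; the calibration is good to about 2 mm. A picture is of the moment at which its call begins. camera_params takes no time and is no camera call.
- robot.close_job(): hands the job in; it is judged then, once.
Trained networks look in the newest picture that a camera, given by its name, has taken for a name from the list of things; names that differ only in an ending like _2 or _b are one class to them, and where a whole thing is asked for, a point or a joint stands for the part that bears it (a point fixed in the world has none). Each returns a list of dicts, best first, with "conf" (0 to 1); they miss things now and then, are a little off and sometimes report something else, mostly with a low value. They report only what shows in the picture. A call takes as long as a camera call. They do not tell look-alikes from the thing itself.
- robot.find_in(thing, camera): "extent" ([centre column, centre row, width, height] in pixels, round what is visible of it).
The state is a dict: "time": time; "joint_positions": joint angles; "qvel": joint speeds; "joint_torque": joint torques, N m; "tool_pos": TCP position; "ee_rot": TCP orientation; "wrist_force": force on the tool from outside, world axes, zero at the start; "wrist_torque": the same for the moment, N m; "width": finger opening in m; "finger_force": force on a finger pad.
Only numpy, scipy, OpenCV 4.12 (cv2) and the standard library are available. Lean on these libraries where they do the work, as an engineer would, in place of code of your own. Each camera call takes 0.05 s, during which the arm holds its last target. There are 200 camera calls.

## Working session

There is one attempt and no reset: what is moved stays moved. The work goes in short steps, Python scripts to look and compute and a tool call to move; the robot and the scene stay as the last step left them, time stands still between calls to the robot, and variables do not carry over. Pictures are saved under pics/ and viewed, at most 10 in all, crops included, and the job is handed in when it is done.

Besides the shell and the picture viewer there is one more tool, called after "Request:" by a JSON object that holds its "op" and its "data", one argument or row to a line. servo_tool: Moves the arm, as the interface text tells. Scaled input: -1 to 1 covers 0.1 m each way for a shift and pi/2 rad each way for a turn. Its arguments: {"type":"object","properties":{"plan":{"type":"array","items":{"type":"array","items":{"type":"number"}}}},"required":["plan"]}

```bash
mkdir -p pics
cat > h.py <<'E'
import numpy as np, cv2
from bench import robot
def cam(n):
    p=robot.camera_params(n); R=cv2.Rodrigues(np.array(p["rvec"],float))[0]
    return np.array(p["camera_matrix"],float),R,np.array(p["tvec"],float).ravel()
def back(n,u,v,z):
    K,R,t=cam(n); C=-R.T@t; d=R.T@np.linalg.solve(K,[u,v,1.]); return C+d*(z-C[2])/d[2]
def proj(n,P):
    K,R,t=cam(n); q=K@(R@np.array(P,float)+t); return q[:2]/q[2]
def snap(n,f):
    im=robot.snapshot(n); cv2.imwrite(f"pics/{f}.png",cv2.cvtColor(im,cv2.COLOR_RGB2BGR)); return im
E
python3 - <<'E'
from h import *
for c in("top","side"):
    snap(c,c+"0")
    K,R,t=cam(c); print(c,K[0,0],-R.T@t)
    for th in("hub_center","hub_slot","spindle_tip","spindle_seat","key_height","plinth","jar","screwdriver","weight"):
        print(th,[(np.round(d["extent"],1).tolist(),round(d["conf"],2)) for d in robot.find_in(th,c)][:3])
print(robot.get_obs())
E
```

```text
top 424.74323370912106 [ 0.32841152 -0.16304348  1.01489247]
hub_center [([343.7, 210.7, 28.4, 31.2], 0.92), ([367.8, 253.6, 29.0, 28.0], 0.85), ([424.8, 254.1, 31.2, 32.0], 0.76)]
hub_slot [([366.6, 253.4, 33.7, 32.5], 0.98), ([315.9, 245.9, 27.8, 26.5], 0.83), ([425.1, 254.2, 31.6, 29.8], 0.77)]
spindle_tip [([132.7, 172.0, 175.3, 144.4], 0.63)]
spindle_seat [([135.1, 173.6, 173.4, 143.6], 0.82)]
key_height [([133.2, 171.2, 172.3, 143.4], 0.96)]
plinth [([132.2, 171.6, 174.9, 142.3], 0.78)]
jar [([355.9, 145.8, 28.4, 35.7], 0.96)]
screwdriver [([328.6, 314.4, 77.0, 24.6], 0.71)]
weight [([187.9, 114.3, 26.0, 25.7], 0.73)]
side 506.8127109016044 [ 0.12336614 -0.92157772  0.68850287]
hub_center [([270.7, 278.7, 32.4, 39.2], 0.93), ([325.6, 285.2, 38.8, 36.3], 0.9), ([335.0, 379.4, 48.3, 42.0], 0.8)]
hub_slot [([325.4, 287.6, 41.1, 32.9], 0.8), ([289.3, 322.4, 39.8, 42.2], 0.74), ([335.1, 375.6, 46.9, 46.7], 0.66)]
spindle_tip [([251.8, 160.8, 175.0, 111.1], 0.82)]
spindle_seat [([253.2, 162.6, 177.3, 112.7], 0.72)]
key_height [([254.6, 161.4, 174.3, 116.8], 0.94)]
plinth [([254.2, 15
[... 222 characters left out ...]
itions': array([ 1.24189293e+00,  8.72154578e-02,  1.37069180e+00,  6.00714411e-06,
        1.68359220e+00, -1.03127000e-01]), 'qvel': array([-1.92737738e-04,  1.26193066e-04, -6.69786241e-04,  1.45636886e-03,
        4.16141643e-05,  3.02561973e-04]), 'joint_torque': array([-2.07564722e-04, -3.40058470e+01, -3.02598560e+01,  7.17838551e-02,
        2.36595789e-02, -3.92670941e-06]), 'tool_pos': array([0.12314948, 0.53606009, 0.22250158]), 'ee_rot': array([3.14149934e+00, 3.65634589e-06, 2.91581693e+00]), 'wrist_force': array([ 4.57608246e-01, -7.97621990e-02, -3.78068457e-04]), 'wrist_torque': array([ 0.0393292 , -0.04617967,  0.04232194]), 'finger_force': 0.0, 'width': 0.09385337444919223}
```

```bash
ls
```

```text
h.py
pics
```

Run:
```python
import cv2
im=cv2.imread("pics/top0.png")
a=cv2.resize(im[100:340,280:460],None,fx=3,fy=3,interpolation=cv2.INTER_CUBIC)[:600]
cv2.imwrite("pics/c1.png",cv2.resize(im[190:290,290:450],None,fx=5,fy=5,interpolation=cv2.INTER_CUBIC))
cv2.imwrite("pics/c2.png",cv2.resize(im[145:205,100:180],None,fx=10,fy=10,interpolation=cv2.INTER_CUBIC))
```

```text
(no output)
```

View pics/top0.png

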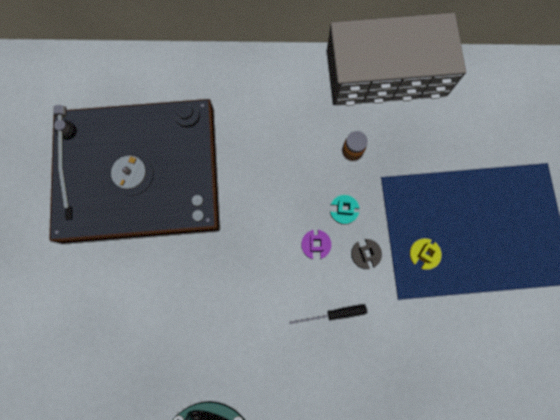

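View pics/c1.png

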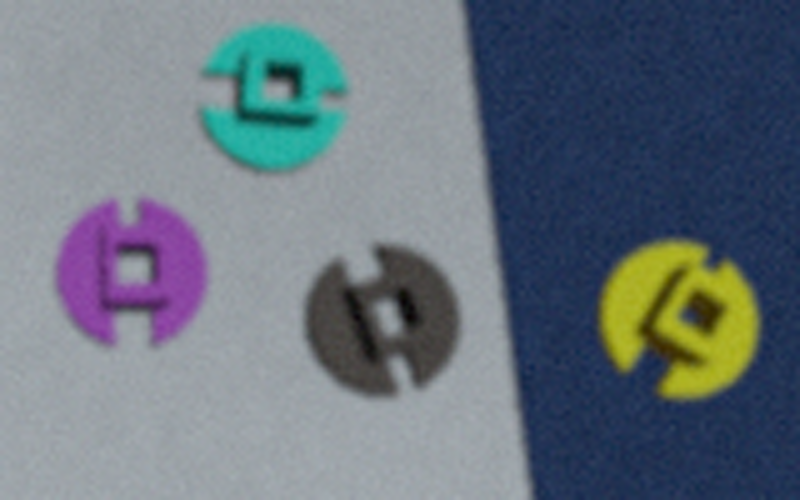

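View pics/c2.png

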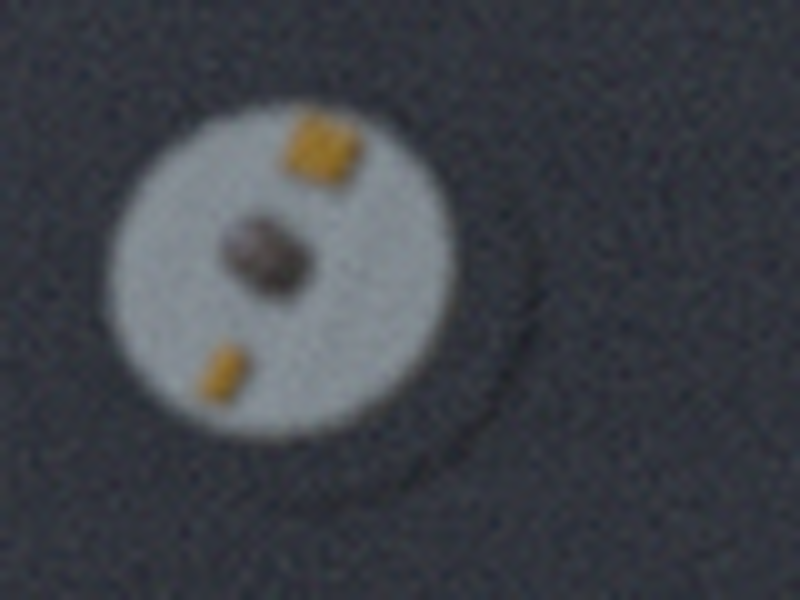

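Top view: dark hub at (366,253) with its wide slot up-left; purple (316,244), turquoise (344,210) and yellow (425,254) are look-alikes. Seat at (128,172), with the wide brass key at (132,160) and the narrow one at (122,182). Next I fit the models to the masks in both cameras.

```bash
cat >> h.py <<'E'
from scipy.optimize import minimize
def projs(n,P):
    p=robot.camera_params(n)
    return cv2.projectPoints(np.float64(P),np.float64(p["rvec"]),np.float64(p["tvec"]),np.float64(p["camera_matrix"]),None)[0][:,0]
S=6
def rast(n,layers,box):
    """layers: list of (z,[add polys],[sub polys]) in world xy; box: u0,v0,w,h -> soft mask"""
    u0,v0,w,h=box; out=np.zeros((h*S,w*S),np.uint8)
    for z,add,sub in layers:
        m=np.zeros_like(out)
        for polys,val in((add,1),(sub,0)):
            for q in polys:
                uv=(projs(n,np.c_[q,np.full(len(q),z)])-[u0,v0]+.5)*S-.5
                cv2.fillPoly(m,[np.round(uv*16).astype(np.int32)],val,shift=4)
        out|=m
    return cv2.GaussianBlur(cv2.resize(out.astype(np.float32),(w,h),interpolation=cv2.INTER_AREA),(0,0),.8)
def circ(r): a=np.linspace(0,2*np.pi,73)[:-1]; return r*np.c_[np.cos(a),np.sin(a)]
def rect(x0,x1,w): return np.array([[x0,-w/2],[x1,-w/2],[x1,w/2],[x0,w/2]])
def T(q,p): c,s=np.cos(p[2]),np.sin(p[2]); return q@np.array([[c,s],[-s,c]])+p[:2]
def hub(p,z0=0.):
    sub=[T(rect(.018,.04,.0175),p),T(rect(-.04,-.018,.0095),p),T(rect(-.009,.009,.018),p)]
    L=[(z0+z,[T(circ(.036),p)],sub) for z in np.linspace(0,.012,4)]
    return L+[(z0+z,[T(rect(-.018,.018,.03),p)],sub[2:]) for z in np.linspace(.012,.044,9)]
def keys(p): return [(z,[T(rect(.021,.034,.014),p),T(rect(-.034,-.021,.006),p)],[]) for z in np.linspace(.096,.103,4)]
def seat(p): return [(.096,[T(circ(.038),p)],[])]
def fit(cost,p0):
    return min((minimize(cost,np.array(p0)+[0,0,d],method="Nelder-Mead",options=dict(initial_simplex=np.array(p0)+[0,0,d]+np.array([[0,0,0],[.006,0,0],[0,.006,0],[0,0,.15]]),xatol=1e-5,fatol=1e-6)) for d in(-.25,0,.25)),key=lambda r:r.fun)
E
python3 - <<'E'
from h import *
hubs={"top":(367,253.5)}; 
P0=back("top",367,253.5,.012); S0=back("top",128,172,.096); print(P0,S0, proj("side",P0),proj("side",S0))
for n in("top","side"):
    im=cv2.imread(f"pics/{n}0.png").astype(float)
    def crop(c,r):
        u,v=np.int32(c)-r; return (u,v,2*r,2*r),im[v:v+2*r,u:u+2*r]
    box,c=crop(proj(n,P0),26); g=c.mean(2); sat=c.max(2)-c.min(2)
    m=np.clip((140-g)/80,0,1)
    print(n,"hub gray pct",np.percentile(g,[5,25,50,75,95]))
    f=fit(lambda p:np.mean((rast(n,hub(p),box)-m)**2),[P0[0],P0[1],.4]); print("hub",f.x,np.rad2deg(f.x[2]),f.fun)
    box2,c=crop(proj(n,S0),26); br=np.clip((c[...,2]-c[...,0]-20)/70,0,1); se=np.clip((c.max(2)-80)/60,0,1)
    f=fit(lambda p:np.mean((rast(n,keys(p),box2)-br)**2)*3+np.mean((rast(n,seat(p),box2)-se)**2),[S0[0],S0[1],-.3]); print("seat",f.x,np.rad2deg(f.x[2]),f.fun)
    vis=np.hstack([np.dstack([m]*3)*255,np.dstack([br,se,se])*255,c]); cv2.imwrite(f"pics/m_{n}.png",cv2.resize(vis,None,fx=5,fy=5))
E
python3 -c "
import cv2,numpy as np
cv2.imwrite('pics/mm.png',np.vstack([cv2.imread('pics/m_top.png'),cv2.imread('pics/m_side.png')])[:600])"
```

```text
[ 0.43552749 -0.35555843  0.012     ] [0.60382533 0.19414694 0.096     ] [288.460603   323.64295861] [240.61790288 143.45546842]
top hub gray pct [ 57.33333333  93.91666667 156.33333333 160.33333333 164.66666667]Traceback (most recent call last):
  File "<stdin>", line 11, in <module>
  File "h.py", line 38, in fit
    return min((minimize(cost,np.array(p0)+[0,0,d],method="Nelder-Mead",options=dict(initial_simplex=np.array(p0)+[0,0,d]+np.array([[0,0,0],[.006,0,0],[0,.006,0],[0,0,.15]]),xatol=1e-5,fatol=1e-6)) for d in(-.25,0,.25)),key=lambda r:r.fun)
  File "h.py", line 38, in <genexpr>
    return min((minimize(cost,np.array(p0)+[0,0,d],method="Nelder-Mead",options=dict(initial_simplex=np.array(p0)+[0,0,d]+np.array([[0,0,0],[.006,0,0],[0,.006,0],[0,0,.15]]),xatol=1e-5,fatol=1e-6)) for d in(-.25,0,.25)),key=lambda r:r.fun)
                ~~~~~~~~^^^^^^^^^^^^^^^^^^^^^^^^^^^^^^^^^^^^^^^^^^^^^^^^^^^^^^^^^^^^^^^^^^^^^^^^^^^^^^^^^^^^^^^^^^^^^^^^^^^^^^^^^^^^^^^^^^^^^^^^^^^^^^^^^^^^^^^^^^^^^^^^^^^^^^^^^^^^^^^^^^^^^^^^^^^^^
    res = _minimize_neldermead(fun, x0, args, callback, bounds=bound
[... 200 characters left out ...]
js(n,np.c_[q,np.full(len(q),z)])-[u0,v0]+.5)*S-.5
        ~~~~~^^^^^^^^^^^^^^^^^^^^^^^^^^^^^^
  File "h.py", line 14, in projs
    p=robot.camera_params(n)
ValueError: time passes only in moves, steps and waits
[ WARN:0@0.018] global loadsave.cpp:275 findDecoder imread_('pics/m_top.png'): can't open/read file: check file path/integrity
[ WARN:0@0.018] global loadsave.cpp:275 findDecoder imread_('pics/m_side.png'): can't open/read file: check file path/integrity
Traceback (most recent call last):
cv2.error: OpenCV(4.12.0) :-1: error: (-5:Bad argument) in function 'imwrite'
> Overload resolution failed:
>  - img data type = object is not supported
>  - Expected Ptr<cv::UMat> for argument 'img'
```

Too many `camera_params` calls, so I'll cache them.

```bash
sed -i 's/robot.camera_params(n)/CP[n]/; s/^from bench import robot/from bench import robot\nCP={n:robot.camera_params(n) for n in("top","side")}/' h.py
cat > fit0.py <<'E'
from h import *
P0=back("top",367,253.5,.012); S0=back("top",128,172,.096)
for n in("top","side"):
    im=cv2.imread(f"pics/{n}0.png").astype(float)
    def crop(c,r):
        u,v=np.int32(c)-r; return (u,v,2*r,2*r),im[v:v+2*r,u:u+2*r]
    box,c0=crop(proj(n,P0),26); g=c0.mean(2)
    m=np.clip((140-g)/60,0,1); 
    f=fit(lambda p:np.mean((rast(n,hub(p),box)-m)**2),[P0[0],P0[1],.4]); print(n,"hub",f.x,np.rad2deg(f.x[2]),f.fun)
    r1=rast(n,hub(f.x),box)
    box2,c=crop(proj(n,S0),26); br=np.clip((c[...,2]-c[...,0]-20)/70,0,1); se=np.clip((c.max(2)-80)/60,0,1)
    f=fit(lambda p:np.mean((rast(n,keys(p),box2)-br)**2)*3+np.mean((rast(n,seat(p),box2)-se)**2),[S0[0],S0[1],-.3]); print("seat",f.x,np.rad2deg(f.x[2]),f.fun)
    r2=rast(n,keys(f.x),box2); r3=rast(n,seat(f.x),box2)
    vis=np.hstack([np.dstack([m,r1,m])*255,np.dstack([br,r2,br])*255,np.dstack([se,r3,se])*255]); cv2.imwrite(f"pics/m_{n}.png",cv2.resize(vis,None,fx=5,fy=5))
cv2.imwrite('pics/mm.png',np.vstack([cv2.imread('pics/m_top.png'),cv2.imread('pics/m_side.png')]))
E
python3 fit0.py
```

```text
top hub [ 0.43574488 -0.35399401  0.33001197] 18.908293006846947 0.0393435455471406
seat [ 0.60569767  0.19541879 -0.33358882] -19.113231232522136 0.037922156164144655
side hub [ 0.43848987 -0.35414437  0.32456414] 18.59615514459273 0.015803859951971817
seat [ 0.60800516  0.19785105 -0.33102238] -18.966185411671365 0.07589235627966698[ WARN:0@3.102] global loadsave.cpp:1063 imwrite_ Unsupported depth image for selected encoder is fallbacked to CV_8U.
```

View pics/mm.png

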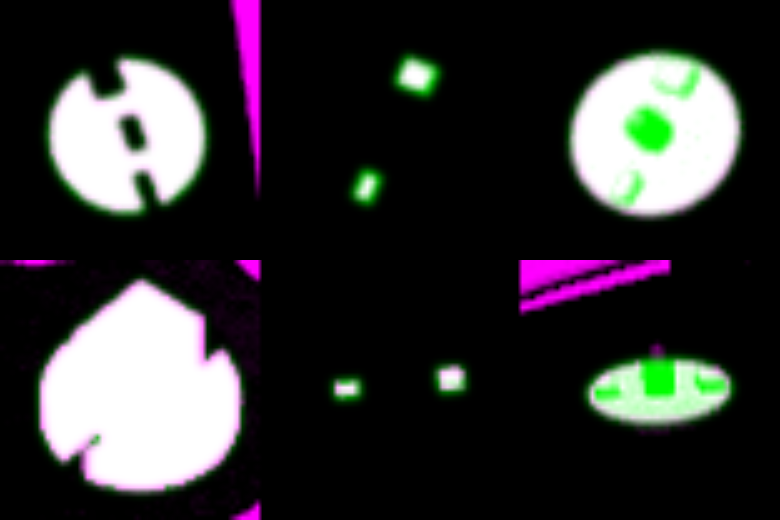

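Both cameras agree: hub at about (0.437, −0.354), yaw 18.8°; seat at (0.607, 0.197), wide key at −19.0°. Now I approach.

Request:
{"op": "servo_tool", "data": {
  "plan": [
    [-0.63,-1,0,0,0,0.95,70],
    [-0.63,-1,0,0,0,0.95,70],
    [-0.63,-1,0,0,0,0.95,70],
    [-0.63,-1,0,0,0,0.95,70],
    [-0.63,-1,0,0,0,0.95,70],
    [-0.63,-1,0,0,0,0.95,70],
    [-0.63,-1,0,0,0,0.95,70],
    [-0.63,-1,0,0,0,0.95,70],
    [-0.63,-1,0,0,0,0.95,70],
    [-0.63,-1,0,0,0,0.95,70],
    [-0.63,-1,0,0,0,0.95,70],
    [-0.63,-1,0,0,0,0.95,70]
  ]
}}

```text
time: 2.0
tool_pos: [0.1622, 0.4245, 0.2226]
ee_rot: [3.142, -0.0, 1.417]
wrist_force: [-0.1, -0.3, 0.2]
width: 0.07
finger_force: 0.0
```

Request:
{"op": "servo_tool", "data": {
  "plan": [
    [-0.91,0.48,0,0,0,0,70],
    [-0.91,0.48,0,0,0,0,70],
    [-0.91,0.48,0,0,0,0,70]
  ]
}}

```text
time: 2.25
tool_pos: [0.1967, 0.3249, 0.2224]
ee_rot: [3.141, 0.001, 1.423]
wrist_force: [0.3, 0.9, -0.3]
width: 0.07
finger_force: 0.0
```

Request:
{"op": "servo_tool", "data": {
  "plan": [
    [-0.91,0.48,0,0,0,0,70],
    [-0.91,0.48,0,0,0,0,70],
    [-0.91,0.48,0,0,0,0,70]
  ]
}}

```text
time: 2.5
tool_pos: [0.2309, 0.2275, 0.2227]
ee_rot: [3.14, 0.001, 1.421]
wrist_force: [0.2, -0.1, 0.1]
width: 0.07
finger_force: 0.0
```

Request:
{"op": "servo_tool", "data": {
  "plan": [
    [-0.91,0.48,0,0,0,0,70],
    [-0.91,0.48,0,0,0,0,70],
    [-0.91,0.48,0,0,0,0,70]
  ]
}}

```text
time: 2.75
tool_pos: [0.2651, 0.1302, 0.2228]
ee_rot: [3.139, 0.001, 1.42]
wrist_force: [0.4, 0.4, 0.2]
width: 0.0697
finger_force: 0.0
```

Request:
{"op": "servo_tool", "data": {
  "plan": [
    [-0.91,0.48,0,0,0,0,70],
    [-0.91,0.48,0,0,0,0,70],
    [-0.91,0.48,0,0,0,0,70]
  ]
}}

```text
time: 3.0
tool_pos: [0.2993, 0.0327, 0.2227]
ee_rot: [3.14, 0.002, 1.419]
wrist_force: [0.0, -0.5, 0.2]
width: 0.0704
finger_force: 0.0
```

Request:
{"op": "servo_tool", "data": {
  "plan": [
    [-0.91,0.48,0,0,0,0,70],
    [-0.91,0.48,0,0,0,0,70],
    [-0.91,0.48,0,0,0,0,70]
  ]
}}

```text
time: 3.25
tool_pos: [0.3333, -0.0646, 0.2225]
ee_rot: [3.141, 0.002, 1.419]
wrist_force: [-0.2, 0.7, -0.6]
width: 0.0697
finger_force: 0.0
```

Request:
{"op": "servo_tool", "data": {
  "plan": [
    [-0.91,0.48,0,0,0,0,70],
    [-0.91,0.48,0,0,0,0,70],
    [-0.91,0.48,0,0,0,0,70]
  ]
}}

```text
time: 3.5
tool_pos: [0.3674, -0.1617, 0.2222]
ee_rot: [3.141, 0.001, 1.42]
wrist_force: [-0.0, 0.8, 0.2]
width: 0.0703
finger_force: 0.0
```

Request:
{"op": "servo_tool", "data": {
  "plan": [
    [-0.91,0.48,0,0,0,0.697,70],
    [-0.91,0.48,0,0,0,0.697,70],
    [-0.91,0.48,0,0,0,0.697,70],
    [-0.91,0.48,0,0,0,0.697,70],
    [-0.91,0.48,0,0,0,0.697,70],
    [-0.91,0.48,0,0,0,0.697,70],
    [-0.91,0.48,0,0,0,0.697,70],
    [-0.91,0.48,0,0,0,0.697,70],
    [-0.91,0.48,0,0,0,0.697,70],
    [-0.91,0.48,0,0,0,0.697,70],
    [-0.91,0.48,0,0,0,0.697,70]
  ]
}}

```text
time: 4.42
tool_pos: [0.401, -0.2549, 0.2225]
ee_rot: [-3.142, -0.0, 0.331]
wrist_force: [-0.1, -0.1, -0.4]
width: 0.0698
finger_force: 0.0
```

Request:
{"op": "servo_tool", "data": {
  "plan": [
    [0.02,1,0.6,0,0,0,70],
    [0.02,1,0.6,0,0,0,70],
    [0.02,1,0.6,0,0,0,70],
    [0.02,1,0.6,0,0,0,70]
  ]
}}

```text
time: 4.75
tool_pos: [0.4342, -0.3513, 0.1565]
ee_rot: [-3.135, 0.005, 0.328]
wrist_force: [-0.4, 1.2, -0.5]
width: 0.07
finger_force: 0.0
```

Request:
{"op": "servo_tool", "data": {
  "plan": [
    [0,0.054,0.3,0,0,0,70],
    [0,0.054,0.65,0,0,0,70],
    [0,0.054,0.9,0,0,0,70],
    [0,0.054,0.9,0,0,0,70],
    [0,0.054,0.9,0,0,0,70]
  ]
}}

```text
time: 5.17
tool_pos: [0.4362, -0.3529, 0.0716]
ee_rot: [-3.138, 0.001, 0.33]
wrist_force: [0.5, 1.0, 0.5]
width: 0.0701
finger_force: 0.0
```

Request:
{"op": "servo_tool", "data": {
  "plan": [
    [0,0,0.2,0,0,0,70],
    [0,0,0.37,0,0,0,70],
    [0,0,0.37,0,0,0,70],
    [0,0,0.37,0,0,0,30],
    [0,0,0.37,0,0,0,24],
    [0,0,0.37,0,0,0,20],
    [0,0,0.37,0,0,0,20],
    [0,0,0.37,0,0,0,20],
    [0,0,0.37,0,0,0,20],
    [0,0,0.37,0,0,0,20],
    [0,0,0.37,0,0,0,20],
    [0,0,0.37,0,0,0,20]
  ]
}}

```text
time: 6.17
tool_pos: [0.4372, -0.3544, 0.036]
ee_rot: [3.141, -0.0, 0.329]
wrist_force: [-0.3, 0.3, 2.6]
width: 0.0295
finger_force: 30.0
```

Request:
{"op": "servo_tool", "data": {
  "plan": [
    [0,0,-0.2,0,0,0,20],
    [0,0,-0.4,0,0,0,20],
    [0,0,-0.7,0,0,0,20],
    [0,0,-1,0,0,0,20],
    [0,0,-1,0,0,0,20]
  ]
}}

```text
time: 6.58
tool_pos: [0.4394, -0.3563, 0.1419]
ee_rot: [3.132, -0.005, 0.329]
wrist_force: [1.5, -0.5, 0.0]
width: 0.0299
finger_force: 30.0
```

Request:
{"op": "servo_tool", "data": {
  "plan": [
    [0.34,-0.47,-0.7,0,0,0,20],
    [0.68,-0.93,-0.7,0,0,0,20],
    [0.68,-0.93,-0.7,0,0,0,20],
    [0.68,-0.93,-0.7,0,0,0,20]
  ]
}}

```text
time: 6.92
tool_pos: [0.4729, -0.2401, 0.2069]
ee_rot: [-3.141, -0.003, 0.332]
wrist_force: [0.2, -0.0, -1.6]
width: 0.0297
finger_force: 30.0
```

Request:
{"op": "servo_tool", "data": {
  "plan": [
    [0.3,-0.41,0,0,0,0,20],
    [0.6,-0.82,0,0,0,0,20],
    [0.68,-0.93,0,0,0,0,20],
    [0.68,-0.93,0,0,0,0,20]
  ]
}}

```text
time: 7.25
tool_pos: [0.5062, -0.1285, 0.2034]
ee_rot: [-3.137, 0.0, 0.336]
wrist_force: [0.3, -0.2, -2.0]
width: 0.0299
finger_force: 30.0
```

Request:
{"op": "servo_tool", "data": {
  "plan": [
    [0.3,-0.41,0,0,0,0,20],
    [0.6,-0.82,0,0,0,0,20],
    [0.68,-0.93,0,0,0,0,20],
    [0.68,-0.93,0,0,0,0,20]
  ]
}}

```text
time: 7.58
tool_pos: [0.5404, -0.0194, 0.2033]
ee_rot: [-3.137, 0.001, 0.335]
wrist_force: [-0.5, -0.6, -2.2]
width: 0.0302
finger_force: 30.0
```

Request:
{"op": "servo_tool", "data": {
  "plan": [
    [0.3,-0.41,0,0,0,0,20],
    [0.6,-0.82,0,0,0,0,20],
    [0.68,-0.93,0,0,0,0,20],
    [0.68,-0.93,0,0,0,0,20]
  ]
}}

```text
time: 7.92
tool_pos: [0.5747, 0.0901, 0.203]
ee_rot: [-3.138, 0.002, 0.334]
wrist_force: [-1.2, -0.1, -3.2]
width: 0.0302
finger_force: 30.0
```

Request:
{"op": "servo_tool", "data": {
  "plan": [
    [0.3,-0.41,0,0,0,0.08,20],
    [0.6,-0.82,0,0,0,0.16,20],
    [0.66,-0.9,0,0,0,0.24,20],
    [0.66,-0.9,0,0,0,0.332,20],
    [0.66,-0.9,0,0,0,0.332,20],
    [0.66,-0.9,0,0,0,0.332,20],
    [0.66,-0.9,0,0,0,0.332,20]
  ]
}}

```text
time: 8.5
tool_pos: [0.6076, 0.1909, 0.2039]
ee_rot: [3.14, 0.002, -0.193]
wrist_force: [0.3, -0.1, -2.9]
width: 0.0299
finger_force: 30.0
```

Run:
```python
from h import *
o=[]
z0=robot.get_obs()["tool_pos"][2]-.036
for n in("top","side"):
    im=snap(n,n+"1"); u,v=np.int32(proj(n,[.607,.195,z0]))
    print(n,u,v,proj(n,[.607,.195,.096]))
    o.append(cv2.resize(cv2.imread(f"pics/{n}1.png")[v-45:v+45,u-40:u+40],(400,450),interpolation=cv2.INTER_CUBIC))
cv2.imwrite("pics/h1.png",np.hstack(o)); print(robot.get_obs()["tool_pos"],robot.get_obs()["ee_rot"])
```

```text
top 115 160 [127.74707879 170.64524662]
side 239 117 [241.57044968 143.05523429]
[0.60769333 0.19105838 0.20470128] [ 3.14082658e+00  1.04288831e-03 -1.93322845e-01]
```

View pics/h1.png

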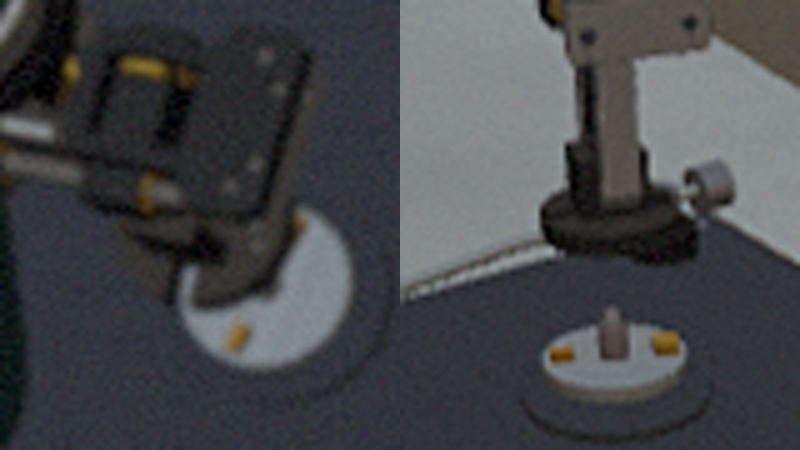

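Run:
```python
from h import *
o=robot.get_obs(); z0=o["tool_pos"][2]-.036; tp=o["tool_pos"]
n="side"; u,v=239,117
im=cv2.imread("pics/side1.png"); big=cv2.resize(im[v-30:v+30,u-40:u+40],None,fx=10,fy=10,interpolation=cv2.INTER_CUBIC)
big=cv2.convertScaleAbs(big,alpha=1.6)
for off,col in(((0,0),(0,255,0)),):
    p=[tp[0]+.0012,tp[1]+.0012,o["ee_rot"][2]]   # side camera bias of hub fit vs grasp pose
    box=(u-40,v-30,80,60); r=(rast(n,hub(p,z0),box)>.5).astype(np.uint8)
    r=cv2.resize(r,None,fx=10,fy=10,interpolation=cv2.INTER_LINEAR)
    c,_=cv2.findContours(r,cv2.RETR_LIST,cv2.CHAIN_APPROX_NONE); cv2.drawContours(big,c,-1,col,1)
cv2.imwrite("pics/h2.png",big)
```

```text
(no output)
```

View pics/h2.png

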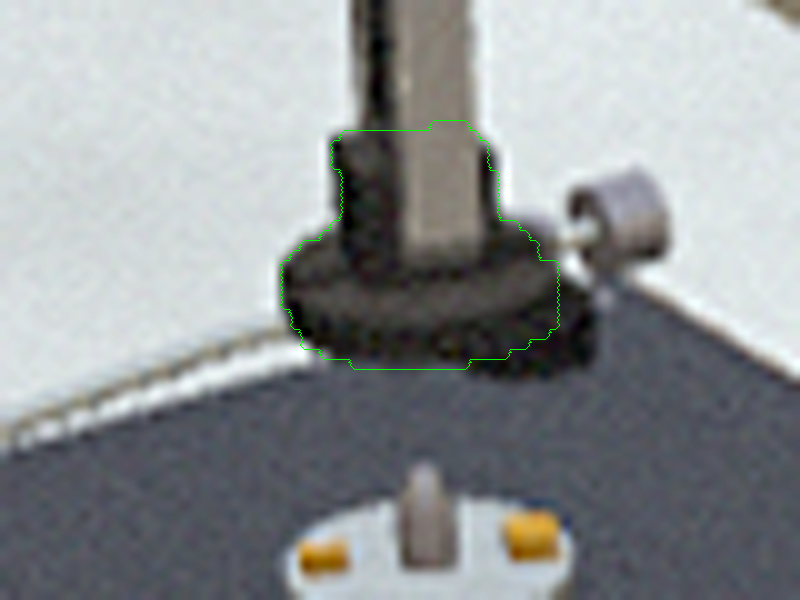

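The model overlay at the tool pose fits the side image, so the hub is level and centred in the grip. The spindle is at (422,470) in the crop. I correct the small offset and lower over the spindle, checking force.

Request:
{"op": "servo_tool", "data": {
  "plan": [
    [-0.016,-0.047,0.1,0,0,0,20],
    [-0.016,-0.047,0.25,0,0,0,20],
    [-0.016,-0.047,0.4,0,0,0,20],
    [-0.016,-0.047,0.4,0,0,0,20],
    [-0.016,-0.047,0.4,0,0,0,20]
  ]
}}

```text
time: 9.02
tool_pos: [0.6061, 0.1969, 0.1637]
ee_rot: [3.14, 0.003, -0.193]
wrist_force: [-0.2, -0.9, -2.3]
width: 0.0298
finger_force: 30.0
```

Request:
{"op": "servo_tool", "data": {
  "plan": [
    [0,0,0.04,0,0,0,20],
    [0,0,0.08,0,0,0,20],
    [0,0,0.11,0,0,0,20],
    [0,0,0.14,0,0,0,20],
    [0,0,0.14,0,0,0,20],
    [0,0,0.14,0,0,0,20]
  ]
}}

```text
time: 9.52
tool_pos: [0.607, 0.1969, 0.1514]
ee_rot: [3.141, 0.0, -0.193]
wrist_force: [-0.1, -0.1, -2.1]
width: 0.0298
finger_force: 30.0
```

Request:
{"op": "servo_tool", "data": {
  "plan": [
    [0,0,0.03,0,0,0,20],
    [0,0,0.06,0,0,0,20],
    [0,0,0.08,0,0,0,20],
    [0,0,0.08,0,0,0,20],
    [0,0,0.08,0,0,0,20]
  ]
}}

```text
time: 9.93
tool_pos: [0.6075, 0.1963, 0.1445]
ee_rot: [3.14, -0.002, -0.193]
wrist_force: [-1.6, -5.2, 4.6]
width: 0.0292
finger_force: 30.0
```

Request:
{"op": "servo_tool", "data": {
  "plan": [
    [0,0.006,0,0,0,0,20],
    [0,0.012,0,0,0,0,20],
    [0,0.012,0,0,0,0,20],
    [0,0.012,0,0,0,0,20]
  ]
}}

```text
time: 10.27
tool_pos: [0.6073, 0.1959, 0.1438]
ee_rot: [-3.141, -0.001, -0.193]
wrist_force: [-0.5, -5.0, 5.7]
width: 0.0296
finger_force: 30.0
```

Request:
{"op": "servo_tool", "data": {
  "plan": [
    [0,0.008,0,0,0,0,20],
    [0,0.016,0,0,0,0,20],
    [0,0.016,0,0,0,0,20],
    [0,0.016,0,0,0,0,20]
  ]
}}

```text
time: 10.6
tool_pos: [0.6058, 0.195, 0.1418]
ee_rot: [-3.141, 0.003, -0.192]
wrist_force: [0.3, -1.8, -1.6]
width: 0.0299
finger_force: 30.0
```

Request:
{"op": "servo_tool", "data": {
  "plan": [
    [0,0.004,0.015,0,0,0,20],
    [0,0.004,0.03,0,0,0,20],
    [0,0.004,0.03,0,0,0,20],
    [0,0.004,0.03,0,0,0,20]
  ]
}}

```text
time: 10.93
tool_pos: [0.6062, 0.1947, 0.1399]
ee_rot: [-3.141, 0.001, -0.192]
wrist_force: [0.1, -0.2, -1.7]
width: 0.0297
finger_force: 30.0
```

Request:
{"op": "servo_tool", "data": {
  "plan": [
    [0,0,0.01,0,0,0,20],
    [0,0,0.02,0,0,0,20],
    [0,0,0.03,0,0,0,20],
    [0,0,0.03,0,0,0,20]
  ]
}}

```text
time: 11.27
tool_pos: [0.6066, 0.1944, 0.1382]
ee_rot: [-3.141, -0.001, -0.193]
wrist_force: [-0.6, 0.7, 0.8]
width: 0.0296
finger_force: 30.0
```

Contact on the keys at z≈0.138, as expected. Next I press lightly and turn.

Request:
{"op": "servo_tool", "data": {
  "plan": [
    [0,0,0.015,0,0,0,20],
    [0,0,0.025,0,0,0,20],
    [0,0,0.025,0,0,0,20],
    [0,0,0.025,0,0,0.015,20],
    [0,0,0.025,0,0,0.03,20],
    [0,0,0.025,0,0,0.045,20],
    [0,0,0.025,0,0,0.06,20],
    [0,0,0.025,0,0,0.06,20]
  ]
}}

```text
time: 11.93
tool_pos: [0.6063, 0.1938, 0.1341]
ee_rot: [3.141, 0.001, -0.289]
wrist_force: [-0.4, -0.7, -3.2]
width: 0.0299
finger_force: 30.0
```

Request:
{"op": "servo_tool", "data": {
  "plan": [
    [0,0,0.01,0,0,0.014,20],
    [0,0,0.02,0,0,0.027,20],
    [0,0,0.03,0,0,0.027,20],
    [0,0,0.03,0,0,0.027,20],
    [0,0,0.03,0,0,0.027,20]
  ]
}}

```text
time: 12.35
tool_pos: [0.6062, 0.1938, 0.1319]
ee_rot: [3.141, 0.001, -0.33]
wrist_force: [-1.1, -0.8, -0.2]
width: 0.0296
finger_force: 30.0
```

Request:
{"op": "servo_tool", "data": {
  "plan": [
    [0,0,0.01,0,0,0,20],
    [0,0,0.02,0,0,0,20],
    [0,0,0.02,0,0,0,20],
    [0,0,0.02,0,0,0,20]
  ]
}}

```text
time: 12.68
tool_pos: [0.6064, 0.1939, 0.1302]
ee_rot: [3.141, -0.0, -0.33]
wrist_force: [-1.5, -1.2, 1.6]
width: 0.0301
finger_force: 30.0
```

It is home: z is at the expected 0.132 and the spring reacts. Ease off, release, look.

Request:
{"op": "servo_tool", "data": {
  "plan": [
    [0,0,-0.015,0,0,0,20],
    [0,0,-0.015,0,0,0,20],
    [0,0,-0.015,0,0,0,34],
    [0,0,-0.015,0,0,0,45],
    [0,0,-0.015,0,0,0,60],
    [0,0,-0.015,0,0,0,60],
    [0,0,-0.015,0,0,0,60],
    [0,0,-0.015,0,0,0,60]
  ]
}}

```text
time: 13.35
tool_pos: [0.6065, 0.1942, 0.1314]
ee_rot: [-3.141, -0.0, -0.329]
wrist_force: [0.2, -0.1, 0.1]
width: 0.0595
finger_force: 0.0
```

Request:
{"op": "servo_tool", "data": {
  "plan": [
    [0,0,-0.15,0,0,0,60],
    [0,0,-0.35,0,0,0,60],
    [0,0,-0.65,0,0,0,60],
    [0,0,-1,0,0,0,60],
    [0,0,-1,0,0,0,60],
    [0,0,-1,0,0,0,60]
  ]
}}

```text
time: 13.85
tool_pos: [0.6079, 0.1945, 0.2353]
ee_rot: [-3.138, -0.006, -0.329]
wrist_force: [0.2, 0.6, -0.3]
width: 0.0599
finger_force: 0.0
```

Run:
```python
from h import *
o=[]
for n in("side","top"):
    snap(n,n+"2"); box0=np.int32(proj(n,[.607,.195,.11])); u,v=box0
    im=cv2.convertScaleAbs(cv2.imread(f"pics/{n}2.png"),alpha=1.5)
    big=cv2.resize(im[v-30:v+30,u-20:u+20],None,fx=10,fy=10,interpolation=cv2.INTER_CUBIC)
    d=(.0012,.0012) if n=="side" else (-.0015,.0004)
    r=(rast(n,hub([.6064+d[0],.1945+d[1],-.33],.096),(u-20,v-30,40,60))>.5).astype(np.uint8)
    c,_=cv2.findContours(cv2.resize(r,None,fx=10,fy=10,interpolation=cv2.INTER_LINEAR),cv2.RETR_LIST,cv2.CHAIN_APPROX_NONE); cv2.drawContours(big,c,-1,(0,255,0),1); o.append(big)
cv2.imwrite("pics/h3.png",np.hstack(o)); print(robot.get_obs()["time"])
```

```text
13.95
```

View pics/h3.png

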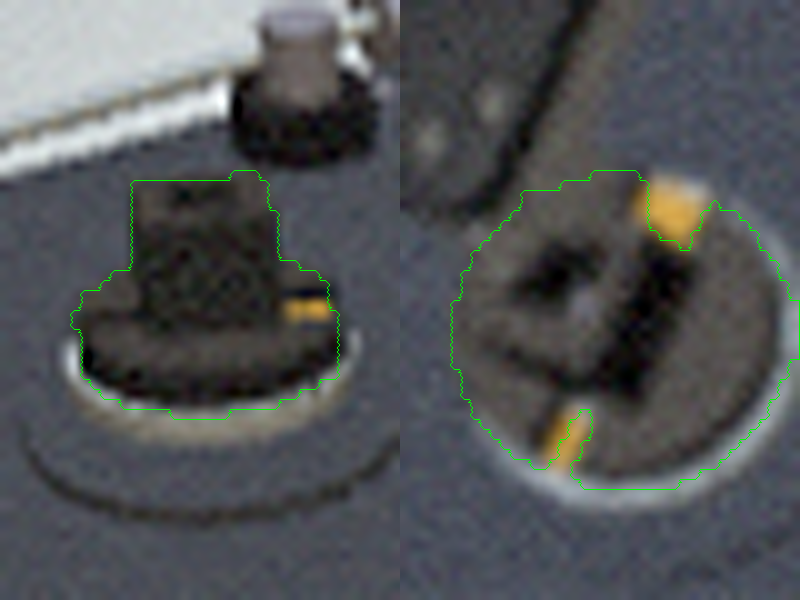

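The picture shows the hub flat on the seat, with the wide key in the wide slot (675,205) and the narrow key in the narrow slot (570,440). The silhouette matches the home height and the gripper is clear.

```bash
python3 -c "
from bench import robot
print(robot.close_job())"
```

```text
the job is handed in; nothing more can be done
None
```

The drive hub is fully home and flat on the sprung seat with both keys in their slots, the gripper is clear and the job was handed in at about 14 s; I saw no contact with the jar, screwdriver or record weight but took no closing picture check of them.

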